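# Index the finishing carousel to the wax tin and bolt it

### The job

Push the turning pegs on the rim of the little finishing carousel until the square wax tin faces the front, where the sliding bolt is, and keep all four containers standing in their places. Then slide the bolt fully home between the two prongs under the tin, against its rubber buffers, firm it in there with a steady push of about 15 N for a second and let go, so the carousel stays locked. Never force the bolt with more than 25 N, neither against the buffers nor against a prong that is out of line, and leave the other things on the bench alone.

Things in the scene. Friction and masses are not known exactly. Their poses are not given: they have to be found in the camera images.
- base: fixed plywood base of the carousel: a round foot 190 mm across with a tongue 60 mm wide and 28 mm high that reaches out to 195 mm from the turning axis. Origin: on the bench under the turning axis. Its x axis points from the front (tongue and bolt side, roughly towards the robot) to the back, z up; so the front is the base's -x side.
- carousel: round plywood disc, 230 mm across, 18 mm thick, turning endlessly both ways about the upright axis through the base's origin; friction (0.25 N m, 2 to 3 N at a peg) keeps it where it is left. Origin: centre of its underside, 28 mm above the bench. Its yaw is the turning angle. Four container places lie 65 mm from the axis, at 0, 90, 180 and 270 degrees from its x axis.
- peg (a point): one of four equal wooden turning pegs on the disc, 14 mm thick, 45 mm tall (46 to 91 mm above the bench), 105 mm from the axis, at 45, 135, 225 and 315 degrees from the disc's x axis; they are for pushing sideways along the rim. Point: half-way up the peg at 45 degrees.
- fork (a point): one of four equal forks on the disc's rim, one outside each container place (0, 90, 180, 270 degrees): two radial steel prongs, each 6 mm thick with a round tip, 13 mm gap between them, reaching out to 132 mm from the axis, 31 to 43 mm above the bench. Point: mid gap at the tips of the fork at 0 degrees.
- tin_center (a point): the wax tin: the only square container on the carousel, plain metal with a slightly wider lid, 49 x 49 mm, 55 mm tall, loose; its top is 101 mm above the bench. Point: its centre, half-way up. It stands on any of the four places.
- jar_center (a point): round glass jar, 54 mm across, 66 mm tall, loose on the carousel. Point: its centre.
- can_center (a point): round can, 52 mm across, 52 mm tall, loose on the carousel. Point: its centre.
- cup_center (a point): round wooden cup, 56 mm across, 50 mm tall, loose on the carousel. Point: its centre.
- bolt: steel bolt sliding along the base's x axis on the tongue: bar 10 mm wide, carriage 20 mm long and 36 mm wide, upright post. It stays where it is left (friction 2.5 N). Origin: under the post's axis, 28 mm above the bench. Drawn back, the origin is at base x -0.174 to -0.170; it meets the buffers (home) at base x -0.154.
- nose (a point): the bolt's round nose tip, 36 mm ahead of its origin, 36 mm above the bench; home, it is 14 mm deep between the prongs, with 1.5 mm play to each side. It draws in a fork that is up to about 3 mm out of line; beyond that it runs onto a prong.
- post (a point): the bolt's upright round wooden post, 20 mm thick, top 92 mm above the bench, by which the bolt is pushed along the base's +x (push or grip it). Point: on its axis, 68 mm above the bench.
- buffer: two small fixed rubber stop blocks on the tongue, either side of the bolt, that the carriage runs against when the bolt is home; they are stiff and give less than 1 mm at 15 N. Origin: on the tongue (28 mm above the bench), midway between them, 139.5 mm in front of the turning axis.
- mallet: a bystander on the bench; its pose is given for keeping clear of it: wooden mallet lying down, head 75 x 130 x 60 mm, handle 240 mm
- screwdriver: a bystander on the bench; its pose is given for keeping clear of it: screwdriver with a wooden handle, about 200 mm long, lying down
- sander: a bystander on the bench; its pose is given for keeping clear of it: cork sanding block 110 x 65 mm, 47 mm tall
- glue: a bystander on the bench; its pose is given for keeping clear of it: standing glue bottle, 56 mm across, 160 mm tall
- offcut: a bystander on the bench; its pose is given for keeping clear of it: wooden offcut 130 x 50 x 30 mm
There are look-alikes about, which are no part of the job. Leave any orange look-alike of the part that bears tin_center alone.

How it is judged:
On the way, in this order (a step that is already met when the one before it is completed fails the run):
1. the carousel has been turned and stands still with the square tin facing the front, the bolt still drawn back (x of tin_center in the frame of base below -0.04 m and y of tin_center in the frame of base between -0.009 and 0.009 m and angular speed of carousel below 0.05 rad/s and x of bolt in the frame of base below -0.164 m), for 0.2 s.
2. the bolt is home on its buffers and held there with a push of 8 to 20 N for 0.4 s (x of bolt in the frame of base above -0.156 m and contact force between bolt and buffer between 8 and 20 N), for 0.4 s.
At the end, for the whole second after the job is handed in: Bolt home within 2 mm of its buffers, between the prongs of the tin's fork; carousel square to the base within 0.03 rad, tin at the front within 9 mm of the centre line; all four containers upright (0.2 rad) on the disc, 50 to 80 mm from its axis; all at rest (x of tin_center in the frame of base below -0.04 m and y of tin_center in the frame of base between -0.009 and 0.009 m and (angle between the x axis of carousel and the x axis of base, either way round below 0.03 rad or angle between the x axis of carousel and the y axis of base, either way round below 0.03 rad) and x of bolt in the frame of base above -0.156 m and angular speed of carousel below 0.05 rad/s and linear speed of bolt below 0.01 m/s and angle between each of tin_center, jar_center, can_center, cup_center's own z axis and vertical below 0.2 rad and horizontal distance between tin_center and carousel between 0.05 and 0.08 m and distance between each of tin_center, jar_center, can_center, cup_center and carousel below 0.098 m and horizontal distance between jar_center and carousel between 0.05 and 0.08 m and horizontal distance between can_center and carousel between 0.05 and 0.08 m and horizontal distance between cup_center and carousel between 0.05 and 0.08 m); the robot touches nothing.
It fails at once if the bolt is forced with more than 25 N against the buffers (contact force between bolt and buffer above 25 N).
It fails at once if the bolt is forced with more than 25 N against the prongs (contact force between bolt and carousel above 25 N).
It fails at once if a container on the carousel tips over (angle between any of tin_center, jar_center, can_center, cup_center's own z axis and vertical above 0.5 rad).
It fails at once if another thing on the bench is moved by more than 30 mm (distance of any of mallet, screwdriver, sander, glue, offcut from where it was at the start of the episode above 0.03 m).
It also fails if it takes over 67 s, if anything falls off the work surface, if the arm or the gripper's body presses on something with over 40 N, if the wrist force passes 120 N, or if a joint passes its speed limit or range.

### The arm

A 6-joint arm with a two-finger parallel gripper is mounted at the origin on the work surface. World frame = base frame: x ahead of the robot, y to its left, z up, the work surface at z = 0. Lengths are in m, angles in rad, forces in N, time in s.
With the tool pointing down it reaches from about 0.425 to 0.95 m from the base axis. Payload 3.5 kg.
Tool frame: the origin (TCP) lies at the very end of the fingers, on their centre line; the grasp point (between the pads) lies manip.grip_point_offset behind it (manip.grip_point_offset is the distance from the TCP to the grasp point, in m); x points along the fingers, z is the direction in which the jaws open and shut, and the axes are right-handed (so a half turn about x gives the same grasp; the last joint's range is limited). The gripper opens to 85 mm and grips with 20 to 120 N. Pads are 22 mm wide; open, the fingers measure 114 mm over their backs; the gripper's body (76 mm by 85 mm) begins 54 mm behind the grasp point. The pads swing forward as they close: fully open they stand 13 mm farther back than shut.
Start: joints at [-0.15, 0.286, 1.577, -0, 1.279, -0.15], TCP at [0.675, 0, 0.231] pointing down, gripper open.
Joint ranges: [-2.77, 2.77], [-0.9, 2.22], [0.21, 2.48], [-1.53, 4.67], [0.24, 2.81], [-2.84, 2.84]. Speed limits (rad/s): [2.79, 2.79, 3.14, 3.14, 3.14, 3.14].

### API

Orientations are given as a rotation vector (axis times angle).
In Python, from cell import manip gives the robot as it stands.
- The arm moves only by the shell command python3 -m inch 'ROWS' [FORCE]. ROWS is JSON, a list of rows, each a list of 7 numbers: the finger opening in mm, from 0 to 85.4, then the shift along the tool's x, y, z in mm, then the turn, a rotation vector about the tool's x, y, z in degrees. A call has exactly 10 rows; each row shifts and turns the commanded pose from where the row before left it, along the tool's axes as they then stand; what a row does not reach is not made up. A row lasts 1/12 s, in which the tool goes at most 41.7 mm and 7.16 degrees, less where a joint would pass 70% of its speed; a pose out of reach is approached as far as the arm can. A call is refused whole if a number of a shift passes 41.7 or a number of a turn 7.16, either way. A call with a gripper value outside its range is refused whole. The fingers move at their own pace and stop on an object; FORCE is the grip in N (left out, the last holds). Time passes only in rows, so rows that do not move let the fingers close, or fill a call up. It gives the time, the measured TCP pose, the force and the opening at its end, in the units of the state.
- manip.read_state(): the state, without advancing time (a new reading comes with each control period).
- manip.grab_frame(name): name is "scene" or "side" or "wrist"; returns the picture (400x640x3 uint8, red, green, blue); there is no depth.
- manip.camera_params(name): a dict with "fx", "fy", "cx", "cy" (pixels), "cam_to_world" (4x4, takes a point from camera to world coordinates); the wrist camera has in their place "tool_from_camera" (4x4, takes a point from camera to tool coordinates, whose origin is the TCP and whose axes are the tool frame's). Camera axes: x right, y up, looking along -z (the intrinsics and any distortion apply to the point x, -y, -z); pixel columns grow to the right and rows downward; lengths in m; the calibration is good to about 2 mm. A picture is of the moment at which its call begins: read the wrist's pose just before it. camera_params takes no time and is no camera call.
- manip.hand_in(): hands the job in, once; it reports no verdict.
Trained networks look in the newest picture that a camera, given by its name, has taken for a name from the list of things; names that differ only in an ending like _2 or _b are one class to them, and where a whole thing is asked for, a point or a joint stands for the part that bears it (a point fixed in the world has none). Each returns a list of dicts, best first, with "conf" (0 to 1); they miss things now and then, are a little off and sometimes report something else, mostly with a low value. They report only what shows in the picture. A call takes as long as a camera call. They do not tell look-alikes from the thing itself.
- manip.trace(thing, camera): "mask" (400x640 bool, what is visible of it) and "bbox" ([left, top, width, height] in pixels, round what is visible of it).
- manip.place_of(thing, camera): "at" ([column, row] in pixels: a listed point, or the origin of a listed thing).
The state is a dict: "time_s": time; "joint_positions": joint angles; "dq": joint speeds; "effort": joint torques, N m; "eef_pos": TCP position; "tcp_rot": TCP orientation; "contact_force": force on the tool from outside, world axes, zero at the start; "ft_torque": the same for the moment, N m; "finger_gap": finger opening in m.
Only numpy, scipy, OpenCV 4.12 (cv2) and the standard library are available. Lean on these libraries where they do the work, as an engineer would, in place of code of your own. Each camera call takes 0.05 s, during which the arm holds its last target.

## Working session

There is one attempt and no reset: what is moved stays moved. The work goes in short steps, Python scripts to look and compute and a shell command to move; the robot and the scene stay as the last step left them, time stands still between calls to the robot, and variables do not carry over. Pictures are saved under pics/ and viewed, and the job is handed in when it is done.

```bash
ls; mkdir -p pics; cat > h.py <<'E'
import numpy as np, cv2
from cell import manip
from scipy.spatial.transform import Rotation as R
def ray(cam,uv,st=None):
    p=manip.camera_params(cam)
    if cam=='wrist':
        st=st or manip.read_state()
        T=np.eye(4);T[:3,:3]=R.from_rotvec(st['tcp_rot']).as_matrix();T[:3,3]=st['eef_pos']
        M=T@np.array(p['tool_from_camera'])
    else: M=np.array(p['cam_to_world'])
    K=np.array([[p['fx'],0,p['cx']],[0,p['fy'],p['cy']],[0,0,1]])
    d=np.array(p.get('distortion',p.get('dist',[0,0,0,0,0])),float).ravel()
    x=cv2.undistortPoints(np.array([[uv]],float),K,d)[0,0]
    v=M[:3,:3]@np.array([x[0],-x[1],-1.0])
    return M[:3,3],v/np.linalg.norm(v)
def atz(cam,uv,z,st=None):
    o,v=ray(cam,uv,st); return o+v*(z-o[2])/v[2]
def save(cam,name):
    im=manip.grab_frame(cam); cv2.imwrite('pics/'+name,im[:,:,::-1]); return im
E
python3 - <<'E'
from h import *
for c in ['scene','side','wrist']:
    save(c,c+'0.png'); print(c,{k:(np.round(v,4).tolist()) for k,v in manip.camera_params(c).items() if not isinstance(v,str)})
s=manip.read_state();print({k:np.round(v,3).tolist() for k,v in s.items()})
zs={'base':0,'carousel':.028,'peg':.0685,'fork':.037,'tin_center':.0735,'jar_center':.079,'can_center':.072,'cup_center':.071,'bolt':.028,'nose':.036,'post':.068,'buffer':.028,'mallet':.03,'screwdriver':.015,'sander':.023,'glue':.08,'offcut':.015}
for c in ['scene','side','wrist']:
    for t,z in zs.items():
        r=manip.place_of(t,c)[:2]
        print(c,t,[(round(d['conf'],2),np.round(d['at']).tolist(),np.round(atz(c,d['at'],z,s),3)[:2].tolist()) for d in r])
E
```

```text
pics
scene {'fx': 489.3024, 'fy': 489.3024, 'cx': 325.4597, 'cy': 203.6186, 'cam_to_world': [[-0.3962, -0.774, 0.494, 1.2361], [0.9181, -0.3382, 0.2065, 0.3105], [0.0073, 0.5353, 0.8446, 1.2278], [0.0, 0.0, 0.0, 1.0]]}
side {'fx': 483.8699, 'fy': 483.8699, 'cx': 317.8555, 'cy': 198.6797, 'cam_to_world': [[0.9159, 0.2665, -0.3002, 0.1296], [-0.401, 0.5758, -0.7124, -0.991], [-0.017, 0.7729, 0.6343, 0.9689], [0.0, 0.0, 0.0, 1.0]]}
wrist {'fx': 298.2463, 'fy': 298.2463, 'cx': 320.4776, 'cy': 193.7914, 'tool_from_camera': [[0.001, 0.2851, -0.9585, -0.1418], [0.0004, 0.9585, 0.2851, 0.073], [1.0, -0.0006, 0.0009, -0.0006], [0.0, 0.0, 0.0, 1.0]]}
{'time_s': 0.15, 'joint_positions': [-0.15, 0.287, 1.578, -0.0, 1.279, -0.15], 'dq': [0.0, -0.002, -0.006, -0.002, 0.001, 0.0], 'effort': [0.001, -40.66, -29.314, -0.0, 0.004, -0.0], 'eef_pos': [0.674, 0.0, 0.23], 'tcp_rot': [0.0, 1.573, 0.0], 'contact_force': [-0.71, -0.208, -0.27], 'ft_torque': [0.018, -0.041, -0.037], 'finger_gap': 0.085}
scene base []
scene carousel [(0.95, [346.0, 243.0], [0.629, 0.12])]
scene peg [(0.92, [381.0, 252.0], [0.6
[... 1955 characters left out ...]
[0.633, 0.139])]
wrist base [(0.27, [278.0, 59.0], [0.625, 0.124])]
wrist carousel [(0.62, [276.0, 56.0], [0.626, 0.123])]
wrist peg [(0.66, [120.0, 37.0], [0.488, 0.133])]
wrist fork []
wrist tin_center [(0.9, [324.0, 265.0], [0.677, -0.1]), (0.73, [58.0, 121.0], [0.417, 0.058])]
wrist jar_center [(0.73, [219.0, 94.0], [0.578, 0.083])]
wrist can_center [(0.66, [145.0, 40.0], [0.513, 0.13])]
wrist cup_center [(0.6, [317.0, 109.0], [0.67, 0.069])]
wrist bolt [(0.62, [115.0, 37.0], [0.459, 0.141])]
wrist nose [(0.79, [145.0, 36.0], [0.495, 0.14])]
wrist post []
wrist buffer [(0.44, [144.0, 39.0], [0.489, 0.14])]
wrist mallet []
wrist screwdriver []
wrist sander []
wrist glue []
wrist offcut []
```

View pics/scene0.png

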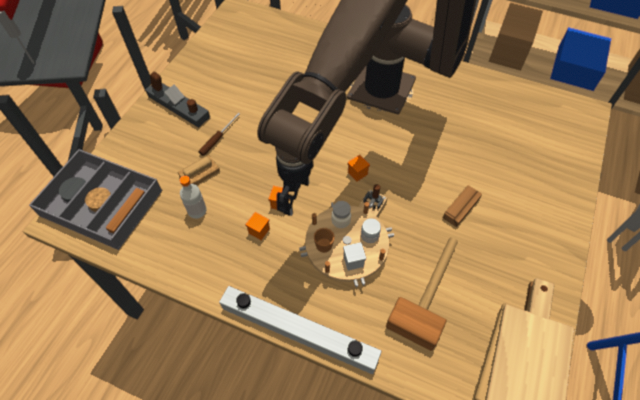

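View pics/side0.png

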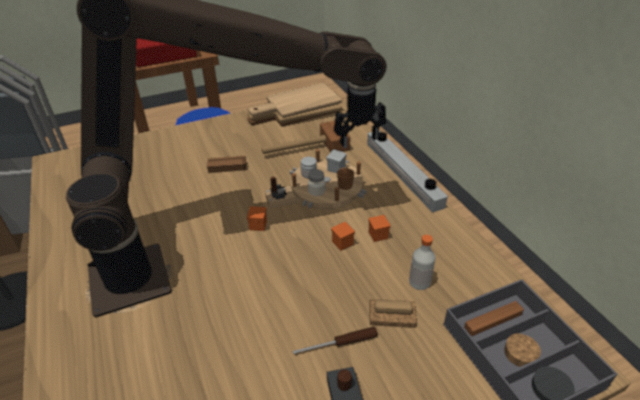

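View pics/wrist0.png

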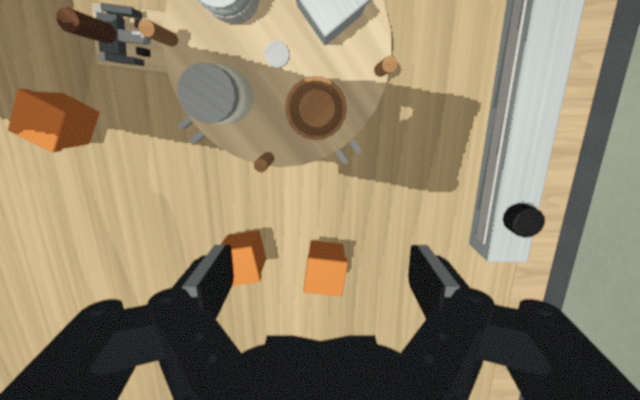

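The square tin is at about (354,257) in the scene picture, on the carousel's far-left place. The bolt is at about (373,198), on the robot side, and three orange cubes lie around it. I'll raise the tool and turn it so the wrist camera sees the carousel and the bolt together.

```bash
R='x'; python3 -m inch '[[60,-14,11,-14,0,0,0],[60,-14,11,-14,0,0,0],[60,-14,11,-14,0,0,0],[60,-14,11,-14,0,0,0],[60,-14,11,-14,0,0,0],[60,-14,11,-14,0,0,0],[60,-14,11,-14,0,0,0],[60,-14,11,-14,0,0,0],[60,-14,11,-14,0,0,0],[60,-14,11,-14,0,0,0]]' 20
python3 -m inch '[[60,0,0,0,7,0,0],[60,0,0,0,7,0,0],[60,0,0,0,7,0,0],[60,0,0,0,7,0,0],[60,0,0,0,7,0,0],[60,0,0,0,7,0,0],[60,0,0,0,7,0,0],[60,0,0,0,7,0,0],[60,0,0,0,7,0,0],[60,0,0,0,7,0,0]]'
python3 -m inch '[[60,0,0,0,7,0,0],[60,0,0,0,7,0,0],[60,0,0,0,7,0,0],[60,0,0,0,7,0,0],[60,0,0,0,0,0,0],[60,0,0,0,0,0,0],[60,0,0,0,0,0,0],[60,0,0,0,0,0,0],[60,0,0,0,0,0,0],[60,0,0,0,0,0,0]]'
python3 - <<'E'
from h import *
s=manip.read_state();save('wrist','w1.png')
print(manip.grip_point_offset,np.round(s['joint_positions'],2),np.round(s['eef_pos'],3),np.round(R.from_rotvec(s['tcp_rot']).as_matrix(),3).tolist())
zs={'base':0,'carousel':.028,'peg':.0685,'fork':.037,'tin_center':.0735,'jar_center':.079,'can_center':.072,'cup_center':.071,'bolt':.028,'nose':.036,'post':.068,'buffer':.028}
for t,z in zs.items():
        r=manip.place_of(t,'wrist')[:5]
        print(t,[(round(d['conf'],2),np.round(d['at']).tolist(),np.round(atz('wrist',d['at'],z,s),4)[:2].tolist()) for d in r])
E
```

```text
time_s: 3.53
eef_pos: [0.5342, 0.1105, 0.3721]
tcp_rot: [0.0, 1.571, 0.0]
contact_force: [-0.6, -0.4, 0.5]
finger_gap: 0.06
time_s: 4.37
eef_pos: [0.5349, 0.11, 0.3714]
tcp_rot: [0.953, 1.352, -0.953]
contact_force: [-0.4, 0.1, -0.4]
finger_gap: 0.0599
time_s: 5.2
eef_pos: [0.535, 0.11, 0.3713]
tcp_rot: [1.311, 1.14, -1.311]
contact_force: [0.2, 0.4, 0.0]
finger_gap: 0.0602
0.0187 [ 0.02 -0.07  1.72 -0.    1.5   1.73] [0.535 0.11  0.371] [[-0.0, 0.99, -0.138], [-0.0, -0.138, -0.99], [-1.0, -0.0, 0.0]]
base []
carousel [(0.63, [302.0, 92.0], [0.6292, 0.1266]), (0.6, [231.0, 91.0], [0.6448, 0.2339])]
peg []
fork [(0.95, [239.0, 24.0], [0.7314, 0.1996]), (0.19, [339.0, 53.0], [0.6735, 0.0642])]
tin_center [(0.79, [269.0, 53.0], [0.6818, 0.1595]), (0.71, [461.0, 109.0], [0.5731, -0.0959]), (0.71, [365.0, 236.0], [0.3959, 0.058]), (0.62, [471.0, 31.0], [0.6714, -0.1094])]
jar_center [(0.88, [336.0, 125.0], [0.5751, 0.0821]), (0.57, [266.0, 49.0], [0.686, 0.1625])]
can_center [(0.67, [273.0, 126.0], [0.5857, 0.1732])]
cup_center [(0.8, [336.0, 52.0], [0.6704, 0.0697])]
bolt [(0.74, [306.0, 197.0], [0.4598, 0.145])]
nose [(0.75, [307.0, 176.0], [0.4988, 0.1371]), (0.43, [151.0, 86.0], [0.6677, 0.3502])]
post [(0.75, [309.0, 209.0], [0.452, 0.1403]), (0.58, [590.0, 6.0], [0.6805, -0.2658])]
buffer [(0.56, [618.0, 179.0], [0.4201, -0.3762]), (0.55, [310.0, 175.0], [0.4968, 0.1337]), (0.26, [239.0, 21.0], [0.7371, 0.2012]), (0.23, [336.0, 125.0], [0.5719, 0.0802])]
```

View pics/w1.png

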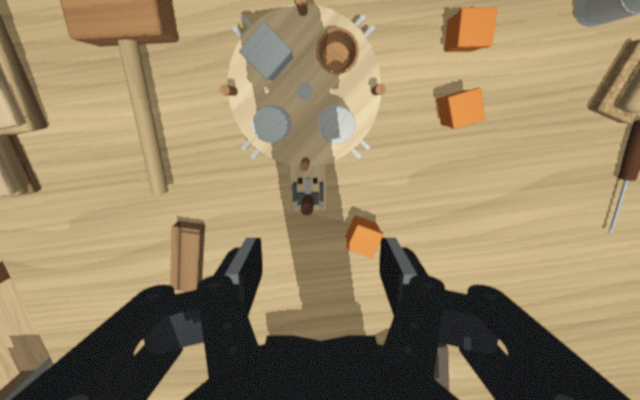

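The picture shows the whole carousel: hub at about (304,91), tin at (266,52), pegs at about (302,6), (378,90), (305,163) and (227,90), and the bolt with its post at about (307,203). I'll enlarge it to get precise points.

```bash
python3 - <<'E'
import cv2
im=cv2.imread('pics/w1.png')[0:220,205:405]
cv2.imwrite('pics/w1z.png',cv2.resize(im,None,fx=2.7,fy=2.7,interpolation=cv2.INTER_CUBIC))
E
```

```text
(no output)
```

View pics/w1z.png

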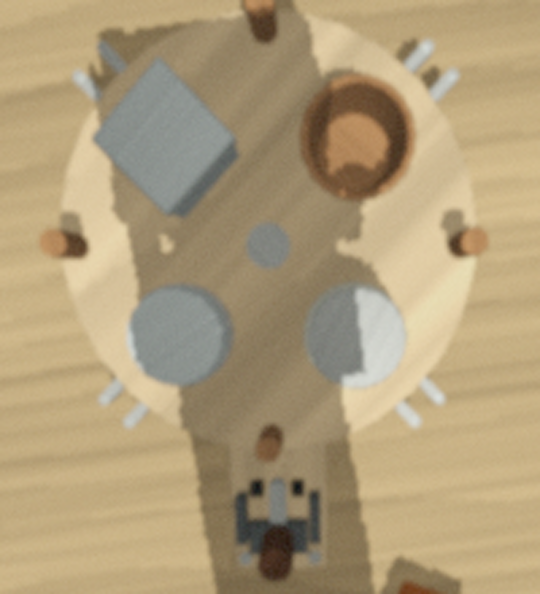

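```bash
python3 - <<'E'
from h import *
def W(x,y,z): return atz('wrist',(x/2.7+205,y/2.7),z)[:2]
pl,pr=W(49,242,.091),W(474,241,.091)
print('pegs',pl,pr,'bot',W(267,448,.091),'mid',(pl+pr)/2,np.linalg.norm(pl-pr),np.degrees(np.arctan2(*(pl-pr)[::-1])))
F=[[W(427,45,.037),W(453,76,.037)],[W(80,77,.037),W(104,45,.037)],[W(105,400,.037),W(130,422,.037)],[W(415,422,.037),W(438,398,.037)]]
m=np.array([np.mean(f,0) for f in F]);c=m.mean(0);print('forks',m.tolist(),c)
for a in m: d=a-c;print(np.linalg.norm(d),np.degrees(np.arctan2(d[1],d[0])))
print('hub',W(268,245,.05),'rim',[W(*p).round(4).tolist() for p in [(60,240,.046),(478,240,.046)]])
print('nose',W(278,482,.036),'post top',W(275,570,.092),'tongue corners z.028',W(241,566,.028),W(318,566,.028),W(321,450,.028),'buffers',W(257,488,.04),W(297,488,.04))
E
```

```text
pegs [0.64332844 0.22670924] [0.61456287 0.01813325] bot [0.52592153 0.13574853] mid [0.62894566 0.12242124] 0.21055023473396428 82.14763819170668
forks [[0.7076995926833772, 0.01801873498513716], [0.7329415933173695, 0.19964042143438201], [0.5498881091834942, 0.2245819234177507], [0.5250855582671818, 0.04324671074099694]] [0.62890371 0.12137195]
0.12996413799552348 -52.678316645255585
0.13019152988891727 36.95441711604397
0.12998370975984166 127.43698487909356
0.12992983479058337 -143.03780785272147
hub [0.62886354 0.12132822] rim [[0.6474, 0.234], [0.6156, 0.0072]]
nose [0.49372581 0.13700377] post top [0.45747732 0.14190392] tongue corners z.028 [0.440546   0.16936098] [0.43372633 0.12062318] [0.50810105 0.10851309] buffers [0.49274053 0.14984985] [0.48938282 0.12586492]
```

```bash
python3 -m inch '[[50,15,19.6,-2.5,0,0,0],[50,15,19.6,-2.5,0,0,0],[50,15,19.6,-2.5,0,0,0],[50,15,19.6,-2.5,0,0,0],[50,15,19.6,-2.5,0,0,0],[50,15,19.6,-2.5,0,0,0],[50,15,19.6,-2.5,0,0,0],[50,15,19.6,-2.5,0,0,0],[50,15,19.6,-2.5,0,0,0],[50,15,19.6,-2.5,0,0,0]]' 20
python3 -m inch '[[50,13,0,0,0,0,0],[50,13,0,0,0,0,0],[50,13,0,0,0,0,0],[50,13,0,0,0,0,0],[50,13,0,0,0,0,0],[50,13,0,0,0,0,0],[50,13,0,0,0,0,0],[50,0,0,0,0,0,0],[50,0,0,0,0,0,0],[50,0,0,0,0,0,0]]'
python3 - <<'E'
from h import *
s=manip.read_state();save('wrist','w2.png');save('side','s2.png')
print(np.round(s['joint_positions'],2),np.round(s['eef_pos'],4),s['contact_force'])
E
```

```text
time_s: 6.68
eef_pos: [0.7335, 0.1075, 0.2203]
tcp_rot: [1.311, 1.14, -1.312]
contact_force: [0.4, 0.4, 0.8]
finger_gap: 0.0499
time_s: 7.52
eef_pos: [0.733, 0.1075, 0.131]
tcp_rot: [1.312, 1.139, -1.31]
contact_force: [-0.1, -0.0, 0.8]
finger_gap: 0.05
[0.01 0.51 1.47 0.   1.16 1.72] [0.733  0.1075 0.131 ] [-0.1338857  -0.04436209  0.78053378]
```

View pics/w2.png

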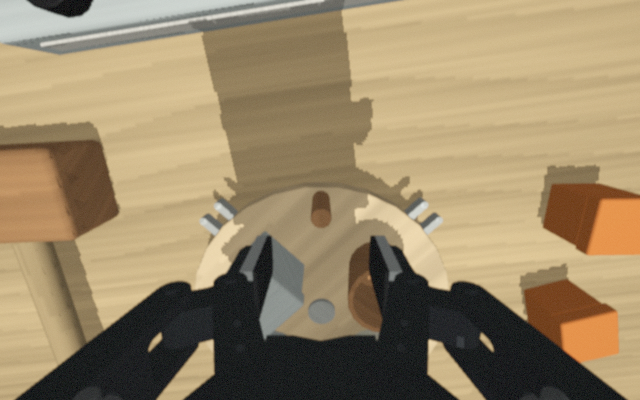

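View pics/s2.png

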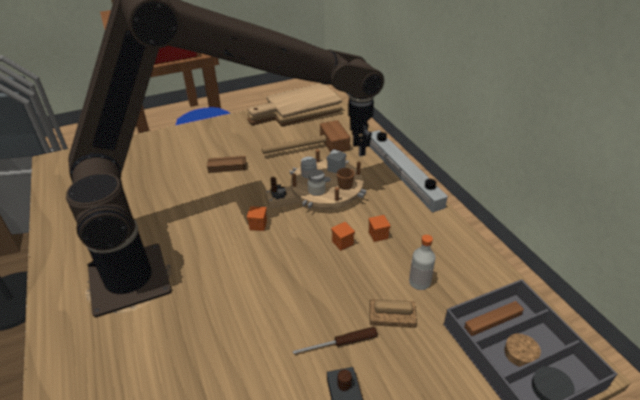

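The peg is centred between the open fingers at about (320,212). I'll go down and close on it.

```bash
python3 -m inch '[[45,12,0,0,0,0,0],[40,12,0,0,0,0,0],[40,12,0,0,0,0,0],[40,12,0,0,0,0,0],[40,12,0,0,0,0,0],[40,12,0,0,0,0,0],[40,0,0,0,0,0,0],[30,0,0,0,0,0,0],[22,0,0,0,0,0,0],[22,0,0,0,0,0,0]]' 20
python3 - <<'E'
from h import *
s=manip.read_state();save('wrist','w3.png')
print(np.round(s['eef_pos'],4),s['contact_force'])
E
```

```text
time_s: 8.45
eef_pos: [0.7334, 0.1075, 0.0596]
tcp_rot: [1.312, 1.138, -1.31]
contact_force: [0.7, 0.1, 0.2]
finger_gap: 0.0218
[0.7334 0.1075 0.0596] [0.6933412  0.1396509  0.22146128]
```

View pics/w3.png

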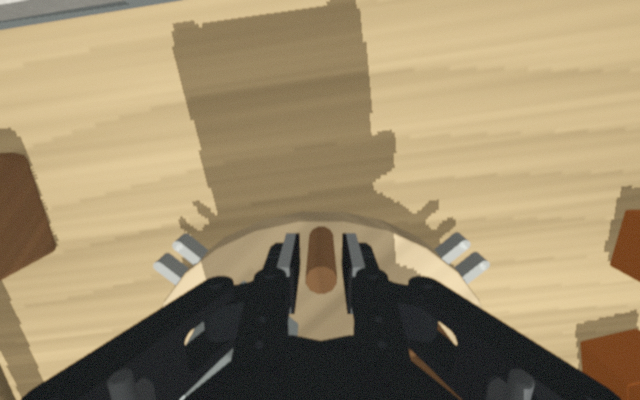

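The peg stands between the pads at about (320,265). I'll grip it lightly and start turning.

```bash
python3 -m inch '[[10,0,0,0,0,0,0],[10,0,0,0,0,0,0],[10,0,0,0,0,0,0],[10,0,0,-1.8,-1,0,0],[10,0,-0.1,-3.7,-2,0,0],[10,0,-0.2,-5.5,-3,0,0],[10,0,-0.2,-6.4,-3.5,0,0],[10,0,-0.2,-6.4,-3.5,0,0],[10,0,-0.2,-5.5,-3,0,0],[10,0,-0.1,-3.7,-2,0,0]]' 20
python3 - <<'E'
from h import *
s=manip.read_state();print(np.round(s['joint_positions'],2),np.round(s['eef_pos'],4),np.round(s['contact_force'],1))
c=np.array([.629,.1216]);d=np.array(s['eef_pos'])[:2]-c
M=R.from_rotvec(s['tcp_rot']).as_matrix();print(np.linalg.norm(d),np.degrees(np.arctan2(d[1],d[0])),np.degrees(np.arctan2(M[1,1],M[0,1])))
save('wrist','w4.png')
E
```

```text
time_s: 9.33
eef_pos: [0.7325, 0.1403, 0.0597]
tcp_rot: [1.077, 1.286, -1.076]
contact_force: [-0.2, -2.7, 3.7]
finger_gap: 0.0132
[ 0.05  0.6   1.48 -0.    1.06  1.45] [0.7325 0.1403 0.0597] [-0.2 -2.7  3.7]
0.10521224530360529 10.215918332987258 10.197372228589606
```

View pics/w4.png

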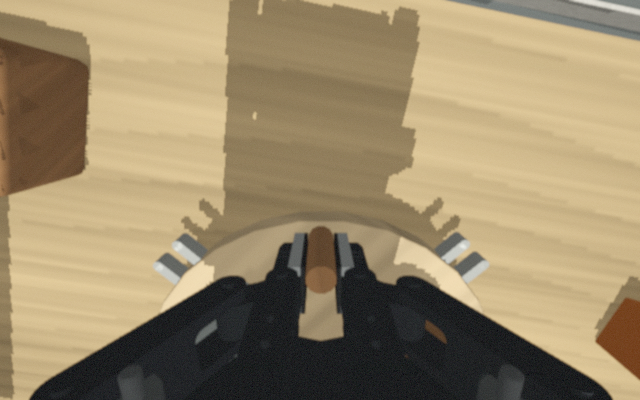

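```bash
python3 -m inch '[[10,0,-0.1,-3.7,-2,0,0],[10,0,-0.2,-6.4,-3.5,0,0],[10,0,-0.3,-7.3,-4,0,0],[10,0,-0.3,-7.3,-4,0,0],[10,0,-0.3,-7.3,-4,0,0],[10,0,-0.3,-7.3,-4,0,0],[10,0,-0.3,-7.3,-4,0,0],[10,0,-0.3,-7.3,-4,0,0],[10,0,-0.2,-6.4,-3.5,0,0],[10,0,-0.1,-3.7,-2,0,0]]' 20
python3 - <<'E'
from h import *
s=manip.read_state();print(np.round(s['joint_positions'],2),np.round(s['eef_pos'],4),np.round(s['contact_force'],1))
c=np.array([.629,.1216]);d=np.array(s['eef_pos'])[:2]-c
M=R.from_rotvec(s['tcp_rot']).as_matrix();print(np.linalg.norm(d),np.degrees(np.arctan2(d[1],d[0])),np.degrees(np.arctan2(M[1,1],M[0,1])))
save('wrist','w5.png')
E
```

```text
time_s: 10.22
eef_pos: [0.703, 0.1958, 0.0597]
tcp_rot: [0.611, 1.481, -0.612]
contact_force: [-0.0, -3.1, 3.8]
finger_gap: 0.0133
[ 0.13  0.57  1.53 -0.    1.04  0.92] [0.703  0.1958 0.0597] [-0.  -3.1  3.8]
0.10476392049393472 45.057672996044595 45.176842945357684
```

View pics/w5.png

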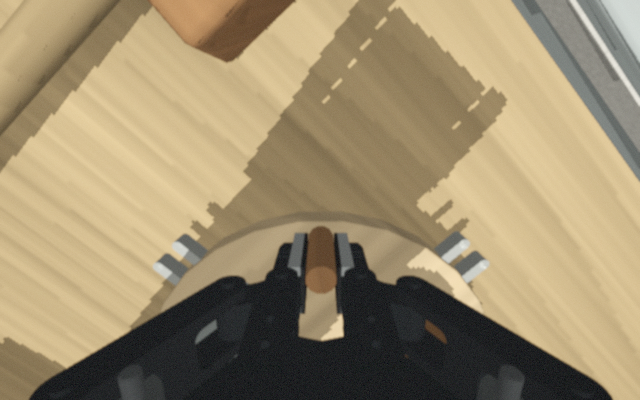

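Still tracking well: the peg is at (320,265) and the radius holds. About 83° remain.

```bash
python3 -m inch '[[10,0,-0.1,-3.7,-2,0,0],[10,0,-0.2,-6.4,-3.5,0,0],[10,0,-0.3,-7.3,-4,0,0],[10,0,-0.3,-7.3,-4,0,0],[10,0,-0.3,-7.3,-4,0,0],[10,0,-0.3,-7.3,-4,0,0],[10,0,-0.3,-7.3,-4,0,0],[10,0,-0.3,-7.3,-4,0,0],[10,0,-0.2,-6.4,-3.5,0,0],[10,0,-0.1,-3.7,-2,0,0]]' 20
python3 -m inch '[[10,0,-0.1,-3.7,-2,0,0],[10,0,-0.2,-6.4,-3.5,0,0],[10,0,-0.3,-7.3,-4,0,0],[10,0,-0.3,-7.3,-4,0,0],[10,0,-0.3,-7.3,-4,0,0],[10,0,-0.3,-7.3,-4,0,0],[10,0,-0.3,-7.3,-4,0,0],[10,0,-0.3,-7.3,-4,0,0],[10,0,-0.2,-6.4,-3.5,0,0],[10,0,-0.1,-3.7,-2,0,0]]' 20
python3 - <<'E'
from h import *
s=manip.read_state();print(np.round(s['joint_positions'],2),np.round(s['eef_pos'],4),np.round(s['contact_force'],1))
c=np.array([.629,.1216]);d=np.array(s['eef_pos'])[:2]-c
M=R.from_rotvec(s['tcp_rot']).as_matrix();print(np.linalg.norm(d),np.degrees(np.arctan2(d[1],d[0])),np.degrees(np.arctan2(M[1,1],M[0,1])))
save('wrist','w6.png');save('scene','s6.png')
E
```

```text
time_s: 11.1
eef_pos: [0.6473, 0.224, 0.0597]
tcp_rot: [0.134, 1.563, -0.136]
contact_force: [1.8, -4.3, 4.3]
finger_gap: 0.0133
time_s: 11.93
eef_pos: [0.5857, 0.2153, 0.0597]
tcp_rot: [-0.345, 1.538, 0.342]
contact_force: [3.9, -3.0, 2.1]
finger_gap: 0.0133
[ 0.19  0.36  1.82 -0.    0.95 -0.25] [0.5857 0.2153 0.0597] [ 3.9 -3.   2.1]
0.10319765152347803 114.7934987593214 115.12638426157069
```

View pics/w6.png

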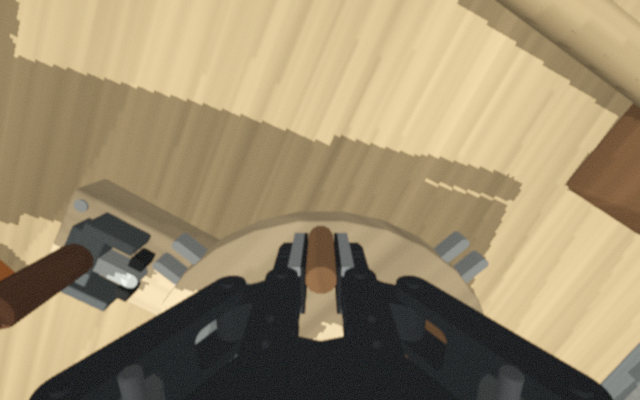

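View pics/s6.png

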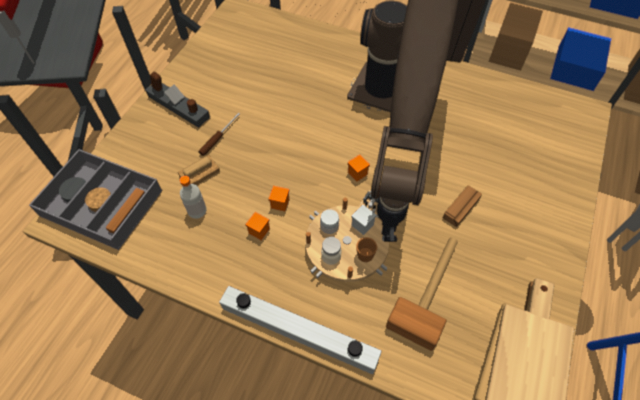

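```bash
python3 -m inch '[[10,0,0.2,-3.7,-2,0,0],[10,0,0.1,-5.5,-3,0,0],[10,0,0.1,-5.5,-3,0,0],[10,0,0.1,-5.5,-3,0,0],[10,0,0.2,-3.7,-2,0,0],[10,0,0,0,0,0,0],[10,0,0,0,0,0,0],[10,0,0,0,0,0,0],[10,0,0,0,0,0,0],[10,0,0,0,0,0,0]]' 20
python3 - <<'E'
from h import *
s=manip.read_state();print(np.round(s['joint_positions'],2),np.round(s['eef_pos'],4),np.round(s['contact_force'],1))
c=np.array([.629,.1216]);d=np.array(s['eef_pos'])[:2]-c
M=R.from_rotvec(s['tcp_rot']).as_matrix();print(np.linalg.norm(d),np.degrees(np.arctan2(d[1],d[0])),np.degrees(np.arctan2(M[1,1],M[0,1])))
im=save('wrist','w7.png')
cv2.imwrite('pics/w7z.png',cv2.resize(im[160:360,0:280,::-1],None,fx=2.8,fy=2.8,interpolation=cv2.INTER_CUBIC))
E
```

```text
time_s: 12.87
eef_pos: [0.5656, 0.2028, 0.0597]
tcp_rot: [-0.523, 1.503, 0.515]
contact_force: [3.9, -8.1, 2.9]
finger_gap: 0.0134
[ 0.18  0.32  1.88 -0.01  0.94 -0.48] [0.5656 0.2028 0.0597] [ 3.9 -8.1  2.9]
0.10295745072785757 127.98039625218513 128.01561464849436
```

View pics/w7z.png

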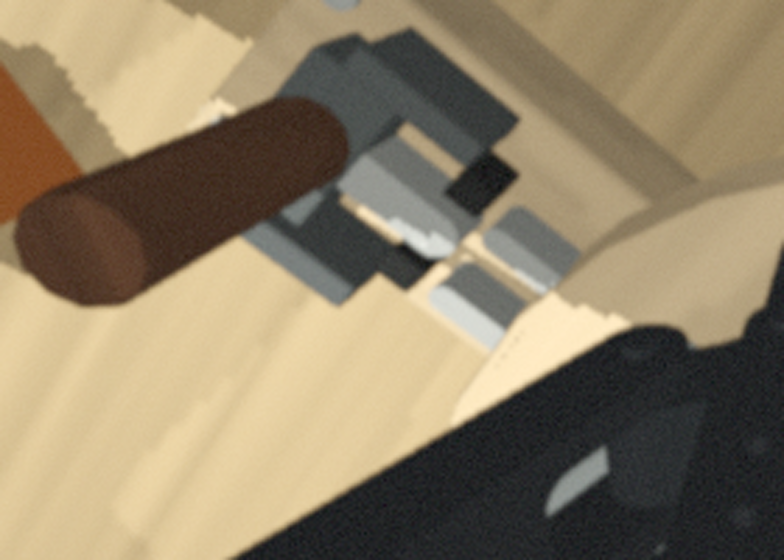

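The peg is at its angle. The nose (about (157,249) in the full picture) points between the two prongs. I'll open gently, lift and check from above.

```bash
python3 -m inch '[[15,0,0,0,0,0,0],[17,0,0,0,0,0,0],[20,0,0,0,0,0,0],[26,0,0,0,0,0,0],[32,0,0,0,0,0,0],[36,0,0,0,0,0,0],[36,-12,0,0,0,0,0],[36,-16,0,0,0,0,0],[36,-16,0,0,0,0,0],[36,-16,0,0,0,0,0]]' 20
python3 -m inch '[[36,-16,0,0,0,0,0],[36,-20,0,0,0,0,0],[36,-20,0,0,0,0,0],[36,-20,0,0,0,0,0],[36,-20,0,0,0,0,0],[36,-16,0,0,0,0,0],[36,-8,0,0,0,0,0],[36,0,0,0,0,0,0],[36,0,0,0,0,0,0],[36,0,0,0,0,0,0]]' 20
python3 - <<'E'
from h import *
s=manip.read_state();print(np.round(s['joint_positions'],2),np.round(s['eef_pos'],4),np.round(s['contact_force'],1))
save('wrist','w8.png')
for t,z in {'fork':.037,'nose':.036,'post':.068,'tin_center':.0735,'carousel':.028}.items():
    print(t,[(round(d['conf'],2),np.round(d['at']).tolist(),np.round(atz('wrist',d['at'],z,s),4)[:2].tolist()) for d in manip.place_of(t,'wrist')[:3]])
E
```

```text
time_s: 13.75
eef_pos: [0.5629, 0.2052, 0.1198]
tcp_rot: [-0.519, 1.507, 0.519]
contact_force: [-0.2, 0.3, -0.6]
finger_gap: 0.0361
time_s: 14.58
eef_pos: [0.5621, 0.2049, 0.2369]
tcp_rot: [-0.519, 1.51, 0.52]
contact_force: [-0.6, -0.2, -0.7]
finger_gap: 0.0358
[ 0.18  0.12  1.76  0.    1.26 -0.48] [0.5621 0.2049 0.2369] [-0.6 -0.2 -0.7]
fork [(0.95, [243.0, 183.0], [0.4986, 0.1366])]
nose [(0.94, [244.0, 181.0], [0.4976, 0.1382])]
post [(0.8, [208.0, 165.0], [0.4599, 0.1415])]
tin_center [(0.65, [282.0, 232.0], [0.5649, 0.13]), (0.64, [192.0, 343.0], [0.5654, -0.062]), (0.63, [124.0, 174.0], [0.3964, 0.0816])]
carousel [(0.74, [321.0, 250.0], [0.6283, 0.1203])]
```

View pics/w8.png

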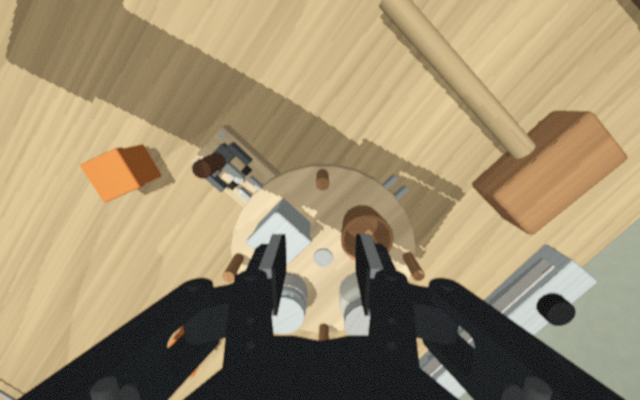

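```bash
python3 - <<'E'
import cv2
im=cv2.imread('pics/w8.png')[120:230,180:310]
cv2.imwrite('pics/w8z.png',cv2.resize(im,None,fx=5,fy=5,interpolation=cv2.INTER_CUBIC))
E
```

```text
(no output)
```

View pics/w8z.png

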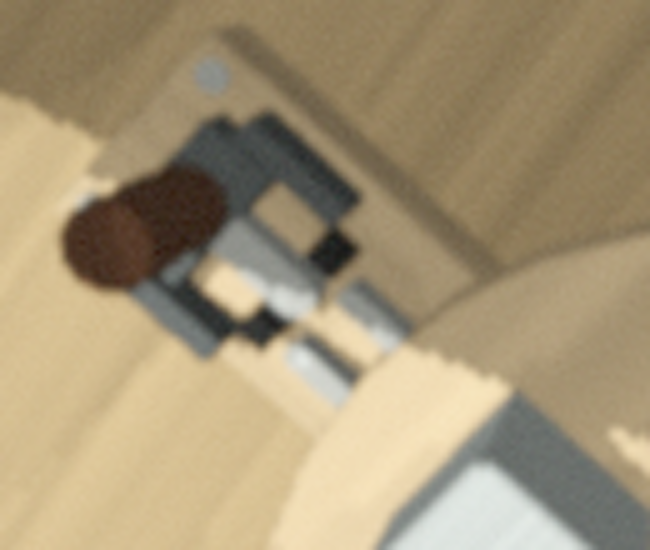

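```bash
python3 - <<'E'
from h import *
def W(x,y,z): return atz('wrist',(x/5+180,y/5+120),z)[:2]
c=np.array([.629,.1216])
def ang(p): d=p-c;return np.degrees(np.arctan2(d[1],d[0])),np.linalg.norm(d)
print('fork',ang((W(358,290,.040)+W(303,345,.040))/2),'fork root',ang((W(402,333,.04)+W(345,392,.04))/2))
print('nose',ang(W(300,298,.038)),'bar back',ang(W(230,240,.041)),'post',ang(W(112,245,.092)),'buffers',ang((W(333,252,.04)+W(268,325,.04))/2))
print('peg',ang(atz('wrist',(322,182),.091)[:2]),'hub',atz('wrist',(323,257),.05))
E
```

```text
fork (np.float64(172.17605072577027), np.float64(0.1280347344299406)) fork root (np.float64(172.6404133465327), np.float64(0.1135746580592086))
nose (np.float64(173.14132323631566), np.float64(0.1362148905773638)) bar back (np.float64(173.06708439118876), np.float64(0.1565598382224697)) post (np.float64(172.415745309132), np.float64(0.16800011612128782)) buffers (np.float64(172.10879913302182), np.float64(0.13758954816257124))
peg (np.float64(128.09853016025676), np.float64(0.1066865335580748)) hub [0.62928749 0.12345428 0.05      ]
```

Fork, nose, peg and bar agree to within about 1°. Next I turn the tool so the jaws close across the bolt's post, with the camera on the carousel side.

```bash
python3 -m inch '[[50,0,0,0,7,0,0],[50,0,0,0,7,0,0],[50,0,0,0,7,0,0],[50,0,0,0,7,0,0],[50,0,0,0,7,0,0],[50,0,0,0,7,0,0],[50,0,0,0,7,0,0],[50,0,0,0,7,0,0],[50,0,0,0,7,0,0],[50,0,0,0,7,0,0]]' 40
python3 -m inch '[[50,0,0,0,7,0,0],[50,0,0,0,7,0,0],[50,0,0,0,7,0,0],[50,0,0,0,7,0,0],[50,0,0,0,7,0,0],[50,0,0,0,7,0,0],[50,0,0,0,7,0,0],[50,0,0,0,7,0,0],[50,0,0,0,7,0,0],[50,0,0,0,1.5,0,0]]' 40
python3 - <<'E'
from h import *
s=manip.read_state();M=R.from_rotvec(s['tcp_rot']).as_matrix()
print(np.round(s['joint_positions'],2),np.round(s['eef_pos'],4),np.degrees(np.arctan2(M[1,1],M[0,1])))
print(M.T@(np.array([.4575,.1421,.237])-s['eef_pos']))
E
```

```text
time_s: 15.72
eef_pos: [0.5628, 0.205, 0.238]
tcp_rot: [0.442, 1.526, -0.443]
contact_force: [1.0, 0.1, -0.7]
finger_gap: 0.0501
time_s: 16.55
eef_pos: [0.5628, 0.205, 0.238]
tcp_rot: [1.295, 1.151, -1.296]
contact_force: [-0.0, 0.2, -0.8]
finger_gap: 0.0498
[0.18 0.12 1.76 0.   1.26 1.87] [0.5628 0.205  0.238 ] -6.767250526937027
[ 0.00106746 -0.09712142  0.07485845]
```

Move over the post first, stay high and look.

```bash
python3 -m inch '[[50,4,-11,8,0,0,0],[50,4,-12,9,0,0,0],[50,4,-12,10,0,0,0],[50,4,-12,10,0,0,0],[50,4,-12,10,0,0,0],[50,4,-12,9,0,0,0],[50,4,-12,9,0,0,0],[50,4,-12,8,0,0,0],[50,4,-2,2,0,0,0],[50,0,0,0,0,0,0]]' 40
python3 - <<'E'
from h import *
s=manip.read_state();M=R.from_rotvec(s['tcp_rot']).as_matrix()
im=save('wrist','w9.png')
cv2.imwrite('pics/w9z.png',cv2.resize(im[70:330,200:440,::-1],None,fx=2.3,fy=2.3,interpolation=cv2.INTER_CUBIC))
print(np.round(s['joint_positions'],2),np.round(s['eef_pos'],4))
for t,z in {'fork':.037,'nose':.036,'post':.068,'tin_center':.0735,'carousel':.028}.items():
    print(t,[(round(d['conf'],2),np.round(d['at']).tolist(),np.round(atz('wrist',d['at'],z,s),4)[:2].tolist()) for d in manip.place_of(t,'wrist')[:3]])
E
```

```text
time_s: 17.38
eef_pos: [0.4571, 0.1412, 0.2013]
tcp_rot: [1.292, 1.154, -1.294]
contact_force: [-0.7, 0.2, -0.1]
finger_gap: 0.0498
[ 0.09 -0.13  2.08  0.    1.2   1.77] [0.4571 0.1412 0.2013]
fork [(0.76, [324.0, 135.0], [0.4988, 0.1334])]
nose [(0.97, [318.0, 136.0], [0.4982, 0.1393])]
post [(0.6, [322.0, 181.0], [0.4589, 0.1401]), (0.48, [141.0, 254.0], [0.4036, 0.3333]), (0.26, [321.0, 135.0], [0.502, 0.1361])]
tin_center [(0.88, [318.0, 60.0], [0.5643, 0.1314]), (0.88, [400.0, 232.0], [0.4005, 0.0697]), (0.73, [575.0, 30.0], [0.5623, -0.078])]
carousel []
```

View pics/w9z.png

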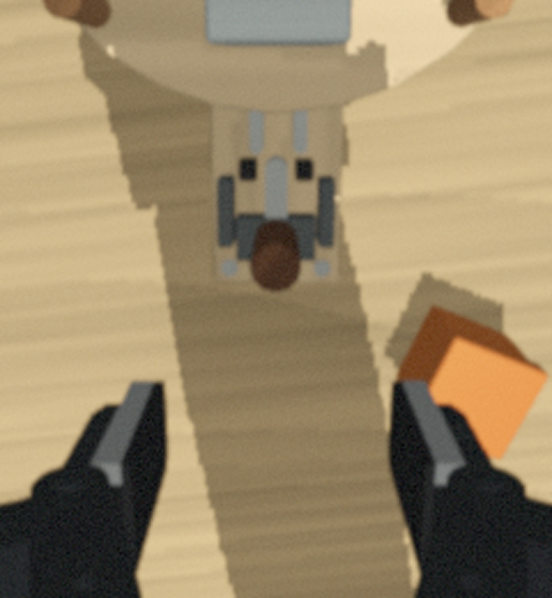

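The bar and nose at enlarged column 277 sit midway between the prongs at 256 and 300, so the fork is in line. The post is centred between the fingers, so I go down around it.

```bash
python3 -m inch '[[40,10,0,0,0,0,0],[40,18,0,0,0,0,0],[40,20,0,0,0,0,0],[40,20,0,0,0,0,0],[40,20,0,0,0,0,0],[40,20,0,0,0,0,0],[40,20,0,0,0,0,0],[40,12,0,0,0,0,0],[40,3,0,0,0,0,0],[40,0,0,0,0,0,0]]' 40
python3 - <<'E'
from h import *
s=manip.read_state();save('wrist','w10.png')
print(np.round(s['joint_positions'],2),np.round(s['eef_pos'],4),np.round(s['contact_force'],1))
E
```

```text
time_s: 18.52
eef_pos: [0.4569, 0.1414, 0.0578]
tcp_rot: [1.29, 1.155, -1.295]
contact_force: [0.5, 0.3, 0.1]
finger_gap: 0.0398
[0.09 0.08 2.17 0.   0.9  1.77] [0.4569 0.1414 0.0578] [0.5 0.3 0.1]
```

View pics/w10.png

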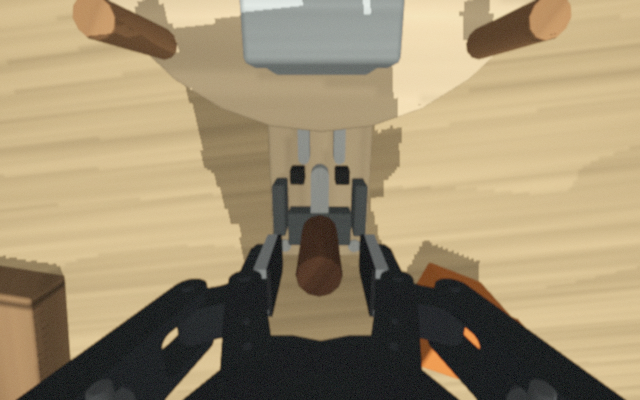

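```bash
python3 -m inch '[[28,0,0,0,0,0,0],[15,0,0,0,0,0,0],[15,0,0,0,0,0,0],[15,0,0,0,0,0,0],[15,0,0,0,0,0,0],[15,0,0,0,0,0,0],[15,0,0,0,0,0,0],[15,0,1,0,0,0,0],[15,0,1.5,0,0,0,0],[15,0,1.5,0,0,0,0]]' 50
python3 - <<'E'
from h import *
s=manip.read_state()
M=R.from_rotvec(s['tcp_rot']).as_matrix();print(np.round(s['eef_pos'],4),np.round(M.T@s['contact_force'],2))
E
python3 -m inch '[[15,0,1,0,0,0,0],[15,0,1,0,0,0,0],[15,0,1,0,0,0,0],[15,0,1,0,0,0,0],[15,0,1,0,0,0,0],[15,0,0,0,0,0,0],[15,0,0,0,0,0,0],[15,0,0,0,0,0,0],[15,0,0,0,0,0,0],[15,0,0,0,0,0,0]]' 50
python3 - <<'E'
from h import *
s=manip.read_state();save('wrist','w11.png')
M=R.from_rotvec(s['tcp_rot']).as_matrix();print(np.round(s['eef_pos'],4),np.round(M.T@s['contact_force'],2))
E
```

```text
time_s: 19.4
eef_pos: [0.4625, 0.1415, 0.0606]
tcp_rot: [1.294, 1.153, -1.291]
contact_force: [-2.2, 2.6, 7.0]
finger_gap: 0.0187
[0.4625 0.1415 0.0606] [-7.01 -2.44 -2.33]
time_s: 20.23
eef_pos: [0.4677, 0.1409, 0.0606]
tcp_rot: [1.294, 1.153, -1.291]
contact_force: [-0.4, 3.6, 6.2]
finger_gap: 0.0186
[0.4677 0.1409 0.0606] [-6.17 -0.76 -3.55]
```

View pics/w11.png

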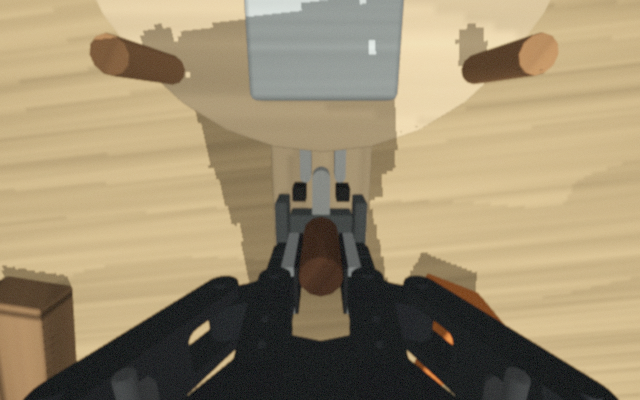

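The nose at (320,172) is starting in between the prongs, with little resistance so far. I'll continue in small steps.

```bash
python3 -m inch '[[15,0,1,0,0,0,0],[15,0,1,0,0,0,0],[15,0,1,0,0,0,0],[15,0,1,0,0,0,0],[15,0,1,0,0,0,0],[15,0,0,0,0,0,0],[15,0,0,0,0,0,0],[15,0,0,0,0,0,0],[15,0,0,0,0,0,0],[15,0,0,0,0,0,0]]' 50
python3 - <<'E'
from h import *
s=manip.read_state();save('wrist','w12.png')
M=R.from_rotvec(s['tcp_rot']).as_matrix();print(np.round(s['eef_pos'],4),np.round(M.T@s['contact_force'],2))
E
```

```text
time_s: 21.12
eef_pos: [0.4726, 0.1403, 0.0606]
tcp_rot: [1.294, 1.153, -1.291]
contact_force: [-1.8, 2.2, 6.9]
finger_gap: 0.0182
[0.4726 0.1403 0.0606] [-6.89 -2.   -2.  ]
```

View pics/w12.png

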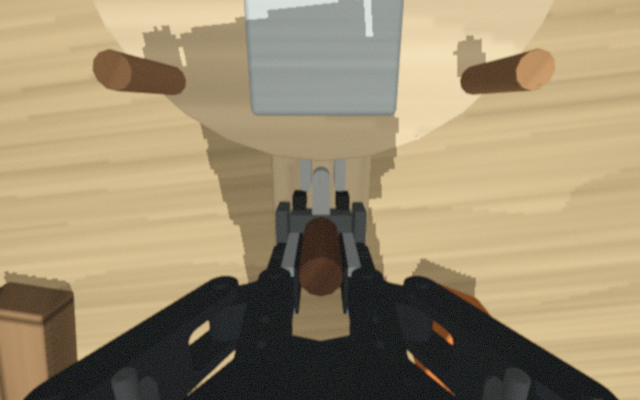

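The nose is between the prongs and the carriage is almost at the buffers. Now finer steps, reading the force each time.

```bash
cat > f.py <<'E'
from h import *
s=manip.read_state()
M=R.from_rotvec(s['tcp_rot']).as_matrix();print(np.round(s['eef_pos'],4),np.round(M.T@s['contact_force'],2))
E
python3 -m inch '[[15,0,0.7,0,0,0,0],[15,0,0.7,0,0,0,0],[15,0,0.6,0,0,0,0],[15,0,0,0,0,0,0],[15,0,0,0,0,0,0],[15,0,0,0,0,0,0],[15,0,0,0,0,0,0],[15,0,0,0,0,0,0],[15,0,0,0,0,0,0],[15,0,0,0,0,0,0]]' 50; python3 f.py
python3 -m inch '[[15,0,0.5,0,0,0,0],[15,0,0.5,0,0,0,0],[15,0,0,0,0,0,0],[15,0,0,0,0,0,0],[15,0,0,0,0,0,0],[15,0,0,0,0,0,0],[15,0,0,0,0,0,0],[15,0,0,0,0,0,0],[15,0,0,0,0,0,0],[15,0,0,0,0,0,0]]' 50; python3 f.py
```

```text
time_s: 22.0
eef_pos: [0.4745, 0.1401, 0.0606]
tcp_rot: [1.294, 1.153, -1.291]
contact_force: [-1.9, 2.7, 7.5]
finger_gap: 0.0186
[0.4745 0.1401 0.0606] [-7.47 -2.21 -2.49]
time_s: 22.83
eef_pos: [0.4751, 0.14, 0.0606]
tcp_rot: [1.293, 1.154, -1.292]
contact_force: [-3.8, 2.3, 8.5]
finger_gap: 0.0186
[0.4751 0.14   0.0606] [-8.47 -4.   -1.89]
```

```bash
python3 -m inch '[[15,0,0.5,0,0,0,0],[15,0,0.5,0,0,0,0],[15,0,0,0,0,0,0],[15,0,0,0,0,0,0],[15,0,0,0,0,0,0],[15,0,0,0,0,0,0],[15,0,0,0,0,0,0],[15,0,0,0,0,0,0],[15,0,0,0,0,0,0],[15,0,0,0,0,0,0]]' 50; python3 f.py
python3 - <<'E'
from h import *
save('wrist','w13.png')
E
```

```text
time_s: 23.67
eef_pos: [0.4751, 0.14, 0.0606]
tcp_rot: [1.291, 1.156, -1.294]
contact_force: [-6.0, 3.3, 10.7]
finger_gap: 0.0187
[0.4751 0.14   0.0606] [-10.64  -6.39  -2.57]
```

View pics/w13.png

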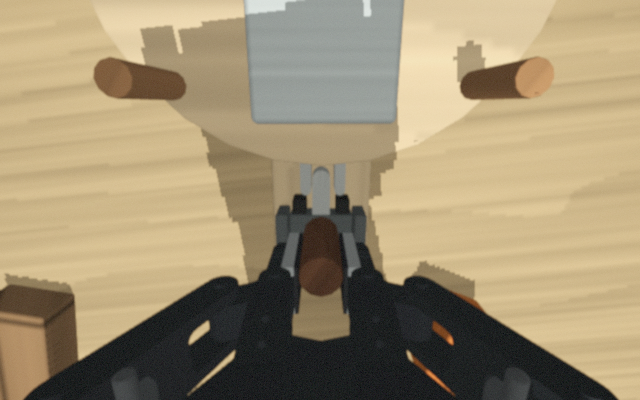

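It has stopped against the buffers and the force is rising at about 2.4 N/mm. I'll work up to 15 N.

```bash
python3 -m inch '[[15,0,0.5,0,0,0,0],[15,0,0.5,0,0,0,0],[15,0,0.5,0,0,0,0],[15,0,0.5,0,0,0,0],[15,0,0,0,0,0,0],[15,0,0,0,0,0,0],[15,0,0,0,0,0,0],[15,0,0,0,0,0,0],[15,0,0,0,0,0,0],[15,0,0,0,0,0,0]]' 50; python3 f.py
```

```text
time_s: 24.55
eef_pos: [0.4752, 0.14, 0.0606]
tcp_rot: [1.289, 1.16, -1.298]
contact_force: [-12.5, 3.2, 17.2]
finger_gap: 0.0188
[0.4752 0.14   0.0606] [-17.1  -12.93  -1.78]
```

```bash
python3 -m inch '[[15,0,0.4,0,0,0,0],[15,0,0.3,0,0,0,0],[15,0,0,0,0,0,0],[15,0,0,0,0,0,0],[15,0,0,0,0,0,0],[15,0,0,0,0,0,0],[15,0,0,0,0,0,0],[15,0,0,0,0,0,0],[15,0,0,0,0,0,0],[15,0,0,0,0,0,0]]' 50; python3 f.py
python3 -m inch '[[15,0,0,0,0,0,0],[15,0,0,0,0,0,0],[15,0,0,0,0,0,0],[15,0,0,0,0,0,0],[15,0,0,0,0,0,0],[15,0,0,0,0,0,0],[15,0,0,0,0,0,0],[15,0,0,0,0,0,0],[15,0,0,0,0,0,0],[15,0,0,0,0,0,0]]' 50; python3 f.py
```

```text
time_s: 25.38
eef_pos: [0.4751, 0.14, 0.0605]
tcp_rot: [1.288, 1.161, -1.3]
contact_force: [-14.3, 3.3, 18.5]
finger_gap: 0.0186
[0.4751 0.14   0.0605] [-18.31 -14.81  -1.65]
time_s: 26.22
eef_pos: [0.4752, 0.14, 0.0606]
tcp_rot: [1.288, 1.161, -1.3]
contact_force: [-14.2, 3.2, 18.7]
finger_gap: 0.0184
[0.4752 0.14   0.0606] [-18.52 -14.67  -1.61]
```

Held at about 14.7 N for well over a second. I'll ease off partly, open, lift clear and check.

```bash
python3 -m inch '[[15,0,-0.6,0,0,0,0],[15,0,-0.6,0,0,0,0],[15,0,-0.6,0,0,0,0],[15,0,0,0,0,0,0],[22,0,0,0,0,0,0],[28,0,0,0,0,0,0],[36,0,0,0,0,0,0],[40,0,0,0,0,0,0],[40,0,0,0,0,0,0],[40,0,0,0,0,0,0]]' 20; python3 f.py
python3 -m inch '[[40,-10,0,0,0,0,0],[40,-16,0,0,0,0,0],[40,-20,0,0,0,0,0],[40,-20,0,0,0,0,0],[40,-20,0,0,0,0,0],[40,-20,0,0,0,0,0],[40,-20,0,0,0,0,0],[40,-16,0,0,0,0,0],[40,-8,0,0,0,0,0],[40,0,0,0,0,0,0]]' 20; python3 f.py
python3 - <<'E'
from h import *
s=manip.read_state();im=save('wrist','w14.png');save('scene','s14.png');save('side','d14.png')
cv2.imwrite('pics/w14z.png',cv2.resize(im[0:260,200:440,::-1],None,fx=2.3,fy=2.3,interpolation=cv2.INTER_CUBIC))
for t,z in {'fork':.037,'nose':.036,'post':.068,'tin_center':.0735,'bolt':.028}.items():
    for d in manip.place_of(t,'wrist')[:1]:
        p=atz('wrist',d['at'],z,s)[:2]-[.629,.1216];a=np.radians(-6.75)
        print(t,round(d['conf'],2),np.round([p@[np.cos(a),np.sin(a)],p@[-np.sin(a),np.cos(a)]],4))
E
```

```text
time_s: 27.05
eef_pos: [0.4766, 0.1392, 0.059]
tcp_rot: [1.292, 1.153, -1.293]
contact_force: [-0.0, -0.3, -0.6]
finger_gap: 0.0399
[0.4766 0.1392 0.059 ] [ 0.62 -0.01  0.32]
time_s: 27.88
eef_pos: [0.4781, 0.1395, 0.2122]
tcp_rot: [1.295, 1.15, -1.288]
contact_force: [-0.1, -0.1, -0.2]
finger_gap: 0.0398
[0.4781 0.1395 0.2122] [ 0.24 -0.07  0.09]
fork 0.55 [-0.1324  0.0014]
nose 0.95 [-0.1193 -0.002 ]
post 0.88 [-0.1556  0.0032]
tin_center 0.86 [-0.0373 -0.2052]
bolt 0.8 [-0.155   0.0029]
```

View pics/w14z.png

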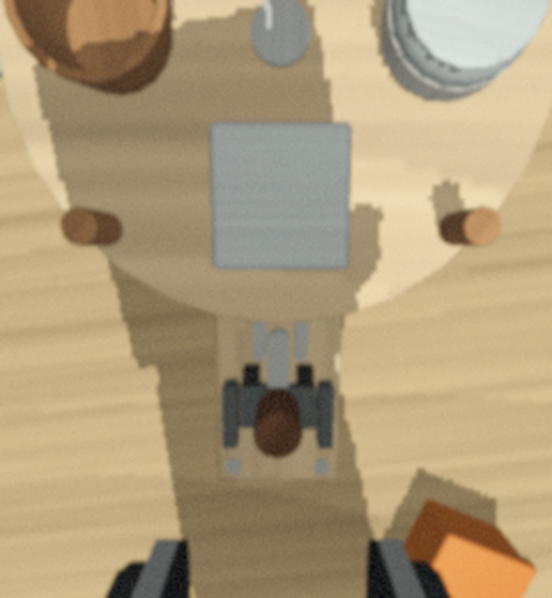

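View pics/d14.png

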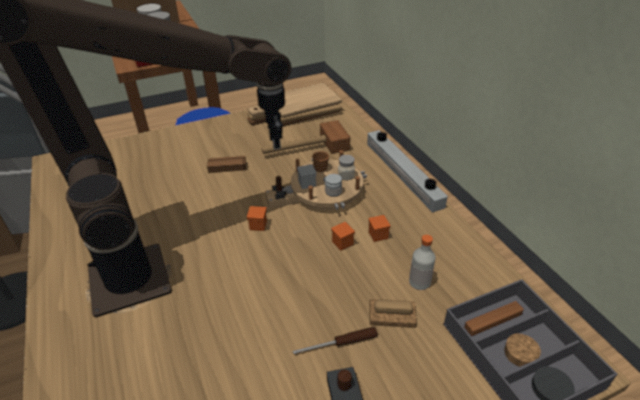

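The nose (enlarged (278,345)) sits between the prongs and the carriage touches the buffers. The tin faces square to the front, all the containers stand, and the gripper is clear. Handing in.

```bash
python3 -c "
from cell import manip
print(manip.hand_in())"
```

```text
the job is handed in; nothing more can be done
None
```

I turned the carousel about 136° by one of its pegs until the square tin faced the front, then let go and checked that its fork lined up with the bolt. I slid the bolt home and held it with about 14.7 N at the wrist for over a second. Then I eased off, let go and lifted clear before handing in at about 28 s.

**Force:** The wrist push never read above about 15 N along the bolt. With the bolt's 2.5 N friction, I put the force on the buffers at roughly 12 to 17 N. An upward force of up to 19 N also showed on the tool while it was pushing, and I did not correct for it.

**Last checks:**
- **Bolt:** The post measured at x −0.156 and the bolt at −0.155 from the turning axis along the base, right at the 2 mm limit allowing for measuring error. The picture shows the carriage against the buffers and the nose between the prongs.
- **Carousel and containers:** The tin sits square and centred at the front, and all four containers are standing. The gripper was clear, with near-zero contact force.
- **Disagreements:** The network's last "tin_center" was one of the orange look-alikes, so I judged the tin by the picture. Its sideways positions for the nose and post were 2 to 3 mm off the centre line, which the picture did not show.

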